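# Ease the retaining clip off the solder-reel stand

### The job

The solder reel on the stand is to be changed, so take off the spring clip that holds it down: pick up the forked wedge, lay its flat underside on the reel's top flange and slide the tines in under the clip from its tab side, gently, until the ramp has spread the clip over the head of the post and it snaps up onto the plain end. Do not pull at the clip with the gripper while it is still below the head. Then lay the forked wedge back flat on the desk, lift the clip off by its tab and put it in the shallow tin lid, leaving the other things on the desk where they are.

Things in the scene. Friction and masses are not known exactly. Their poses are not given: they have to be found in the camera images.
- stand: Solder-reel stand, screwed to the desk: grey round base (110 mm across, 12 high) with an upright steel post, on which a black plastic reel (84 mm across) turns stiffly. Origin on the post's axis at desk level, z up.
- reel_face (a point): On the post's axis in the plane of the flat top face of the reel's upper flange (radius 42 mm, 3 thick), 70 mm above the desk. A hub boss of radius 8 stands 3.2 mm above it and carries the clip, so that there is a gap of 3.2 under the clip. More than 25 N on the thin flange or on the clip damages them.
- post_top (a point): Top of the post, on its axis. Heights above the desk: neck of radius 5 mm up to 76.2; the head widens from there to radius 6.8 at 79.3, is widest until 79.6 and narrows to a plain end of radius 5.6 at 81.6, which runs to 89 and is rounded off at 92 (this point).
- clip: Flat spring-steel clip, 2.5 mm thick, 65 long, 34 wide, 46 g, level around the post's neck. Origin on its jaws' (the post's) axis at its underside, 73.2 above the desk at the start; +x points from the closed tab end to the open leg ends (x +26), z up. Two sprung legs, y 3 to 17 either side, spread over the head. Turned up to 0.6 rad about the post; at 0 the tab faces the robot.
- clip_bow (a point): Middle of the bow that closes the clip, at its underside: x -22 to -30 mm from the jaw axis, 30 wide. A strip 16 wide runs on from it to the tab. The tines meet the clip first under the bow. To lift and spread the clip takes up to about 12 N upward, or 8 to 17 N of push on the wedge; the push drops sharply as the jaws reach the head's widest part.
- clip_tab (a point): Middle of the top edge of the clip's upright finger tab, 18 mm above the clip's underside; tab 16 wide in y, 4 thick, 35 to 39 mm behind the jaw axis. Snapped up, the clip holds lightly on the post's plain end (underside about 81 to 82 above the desk, tab end a little up, 1 to 4 N to lift it off).
- clip_mid (a point): Middle of the clip: on its long axis, 6 mm from the jaw axis towards the tab, 1 mm above the underside.
- fork: Forked wedge (clip lifter), 177 mm long, about 90 g, lying flat on the desk, ramp up. Origin on the flat underside, under the handle; x along the tool to the tines, z up. Black handle x -47 to +33, 18 wide, 22 high; steel shank 14 high to x 55; fork head 36 wide with two tines, x 69 to 130, ramped on top from 14 thick at the root to 1.8 at the tips (1 in 5).
- fork_tip (a point): Midway between the two tine tips, on the underside, x 130 mm from the fork's origin. Slid flat on the flange along the clip's own +x, the clip snaps up when this point is 37 to 46 mm past the post's axis.
- slot_end (a point): Closed end of the slot between the tines, on the underside, x 69 mm from the fork's origin. The slot is 21 wide, so the tines clear the hub boss by 2.5 either side; its end meets the boss when the tips are 53 past the axis.
- lid: Shallow round tin lid lying open side up, brass coloured, 110 mm across, floor 2.5 thick, rim 11 high and 2.5 thick. Origin under its centre.
- rosin_tin: Bystander: short round metal tin of rosin, 60 mm across and 28 mm high. Origin under its middle.
- adapter: Bystander: black plug-in power adapter, 48 x 75 x 28 mm. Origin under its middle.
- board: Bystander: green circuit board with components, 45 x 85 mm. Origin under its middle.
- shell: Bystander: open black half of an adapter housing, 55 x 85 x 16 mm. Origin under its middle.
- driver: Bystander: small screwdriver with a grey handle, 170 mm long. Origin under its middle.
- new_reel: Bystander: full solder reel standing on its end, 56 mm across and 48 mm high, no post through it. Origin under its middle.
- flux: Bystander: small white bottle with a black cap, 38 mm across and 85 mm high. Origin under its middle.

How it is judged (in metres and radians):
On the way, in this order (a step that is already met when the one before it is completed fails the run):
1. the fork's tines straddle the post and lift the clip, which is still below the post's head (contact force between fork and clip above 1.5 N and x of post_top in the frame of fork between 0.06 and 0.13 m and y of post_top in the frame of fork between -0.012 and 0.012 m and z of clip in the frame of stand below 0.0788 m), for 0.05 s.
2. the clip has been eased over the head and stays on the plain end of the post (z of clip in the frame of stand above 0.0805 m and horizontal distance between clip and stand below 0.012 m), for 0.3 s.
At the end, for the whole second after the job is handed in: The clip lies at rest in the tin lid (its middle within 30 mm of the lid's centre and less than 25 mm above the desk), and the forked wedge lies at rest flat on the desk, ramp up (underside within 6 mm of the desk, tilted less than 0.1 rad) (horizontal distance between clip_mid and lid below 0.03 m and height (world z) of clip_mid below 0.025 m and contact force between clip and lid above 0.05 N and height (world z) of fork below 0.006 m and angle between fork's own z axis and vertical below 0.1 rad and linear speed of each of clip, fork below 0.03 m/s); the robot touches nothing.
It fails at once if the gripper must not touch the clip while it is still below the post's head (contact force between the fingers and clip above 0.5 N and horizontal distance between clip and stand below 0.02 m and z of clip in the frame of stand between 0.06 and 0.079 m).
It fails at once if the fork must not press on the reel or the post with more than 25 N (contact force between fork and stand above 25 N).
It fails at once if the fork must not press on the clip with more than 25 N (contact force between fork and clip above 25 N).
It fails at once if no other thing on the desk may be moved more than 30 mm (distance of any of rosin_tin, adapter, board, shell, driver, new_reel, flux from where it was at the start of the episode above 0.03 m).
It also fails if it takes over 72 s, if anything falls off the work surface, if the arm or the gripper's body presses on something with over 40 N, if the wrist force passes 120 N, or if a joint passes its speed limit or range.

### The arm

A 6-joint arm with a two-finger parallel gripper is mounted at the origin on the work surface. World frame = base frame: x ahead of the robot, y to its left, z up, the work surface at z = 0. Lengths are in m, angles in degrees, forces in N, time in s.
With the tool pointing down it reaches from about 0.25 to 0.725 m from the base axis. Payload 9.7 kg.
Tool frame: the origin (TCP) lies midway between the tips of the shut fingers; the grasp point (between the pads) lies 19 mm behind it; z points along the fingers, y is the line along which they close (so a half turn about z gives the same grasp; the last joint's range is limited). The gripper opens to 85 mm and grips with 20 to 120 N. Pads are 22 mm wide; open, the fingers measure 114 mm over their backs; the gripper's body (76 mm by 85 mm) begins 54 mm behind the grasp point. The pads swing forward as they close: fully open they stand 13 mm farther back than shut.
Start: joints at [-64.973, 4.979, 10.078, 95.1, 0, 90], TCP at [0.233, -0.498, 0.209] pointing down, gripper open.
Joint ranges: [-179.16, 179.16], [-48.56, 103.87], [-65.8, 70.77], [-126.05, 130.52], [-82.76, 87.17], [-180, 180]. Speed limits (degrees/s): [127.2, 127.2, 147.25, 180, 180, 180].

### API

Orientations are given as [roll, pitch, yaw] about the fixed x, y, z axes, in that order (R = Rz(yaw) Ry(pitch) Rx(roll)).
In Python, from workcell import bot gives the robot as it stands.
- The arm moves only by the shell command python3 -m crank 'ROWS' [FORCE]. ROWS is JSON, a list of rows, each an object with "gripper": the finger opening in mm, from 0 to 85.4; "travel": the shift along the tool's x, y, z in mm, a list of three; "twist": the turn, a rotation vector about the tool's x, y, z in rad, a list of three. In form: [{"gripper": gripper, "travel": [tx, ty, tz], "twist": [rx, ry, rz]}, ...]. A call has 1 to 12 rows; each row shifts and turns the commanded pose from where the row before left it, along the tool's axes as they then stand; what a row does not reach is not made up. A row lasts 1/8 s, in which the tool goes at most 62.5 mm and 10.7 degrees, less where a joint would pass 70% of its speed; a pose out of reach is approached as far as the arm can. A call is refused whole if a number of a shift passes 62.5 or a number of a turn 0.188, either way. A call with a gripper value outside its range is refused whole. The fingers move at their own pace and stop on an object; FORCE is the grip in N (left out, the last holds). Time passes only in rows, so rows that do not move let the fingers close. It gives the time, the measured TCP pose, the force, the opening and the grip force at its end, in the units of the state.
- bot.get_obs(): the state, without advancing time (a new reading comes with each control period).
- bot.camera(name): name is "side" or "top"; returns the picture (400x640x3 uint8, red, green, blue); there is no depth.
- bot.calibration(name): a dict with "vfov" (degrees; the focal length in pixels is half the picture's height over the tangent of half this angle, whatever the lens; pixels are square), "cx", "cy" (the principal point, pixels), "k1" (the pictures are not rectified: a ray, as slopes to the right and down, at radius r is drawn at 1 + k1 r^2 times it, then the intrinsics apply), "camera_from_world" (4x4, takes a point from world to camera coordinates). Camera axes: x right, y down, z forward; pixel columns grow to the right and rows downward; lengths in m; the calibration is good to about 2 mm. A picture is of the moment at which its call begins. calibration takes no time and is no camera call.
- bot.job_done(): hands the job in; it is judged then, once.
The state is a dict: "time": time; "q": joint angles; "qd": joint speeds; "joint_efforts": joint torques, N m; "ee_pos": TCP position; "tcp_rot": TCP orientation; "wrist_force": force on the tool from outside, world axes, zero at the start; "torque": the same for the moment, N m; "opening": finger opening in m; "grasp_force": force on a finger pad.
Only numpy, scipy, OpenCV 4.12 (cv2) and the standard library are available. Lean on these libraries where they do the work, as an engineer would, in place of code of your own. Each camera call takes 0.05 s, during which the arm holds its last target. There are 200 camera calls.

## Working session

There is one attempt and no reset: what is moved stays moved. The work goes in short steps, Python scripts to look and compute and a shell command to move; the robot and the scene stay as the last step left them, time stands still between calls to the robot, and variables do not carry over. Pictures are saved under pics/ and viewed, at most 10 in all, crops included, and the job is handed in when it is done.

```bash
mkdir -p pics; ls
cat > h.py <<'E'
import numpy as np, cv2
from workcell import bot
def cal(n):
    c=bot.calibration(n); f=200/np.tan(np.radians(c["vfov"])/2); return c,f
def ray(n,px):
    c,f=cal(n); d=np.array([(px[0]-c["cx"])/f,(px[1]-c["cy"])/f]); u=d.copy()
    for _ in range(30): u=d/(1+c["k1"]*(u@u))
    T=np.array(c["camera_from_world"]); R=T[:3,:3]; o=-R.T@T[:3,3]
    return o,R.T@np.array([u[0],u[1],1])
def at(n,px,z):
    o,d=ray(n,px); return o+d*(z-o[2])/d[2]
def proj(n,p):
    c,f=cal(n); q=np.array(c["camera_from_world"])@np.r_[p,1]; u=q[:2]/q[2]
    u=u*(1+c["k1"]*(u@u)); return u*f+[c["cx"],c["cy"]]
E
python3 - <<'E'
from h import *
for n in("top","side"):
    cv2.imwrite(f"pics/{n}0.png",bot.camera(n)[:,:,::-1]); c,f=cal(n); print(n,f,c["k1"],ray(n,(320,200)))
print(bot.get_obs())
E
```

```text
pics
top 375.175427912326 0.0012810574977357339 (array([0.45842886, 0.0013298 , 0.92999287]), array([ 0.15959676,  0.00174087, -0.98723485]))
side 488.0694585902107 0.003099828259995239 (array([0.31830482, 0.86715935, 0.94847278]), array([ 0.21563619, -0.68077307, -0.70018932]))
{'time': 0.1, 'q': array([-6.49721298e+01,  5.00676902e+00,  1.00391218e+01,  9.51011818e+01,
        1.89816434e-03,  9.00003274e+01]), 'qd': array([-0.02805472,  0.00773431,  0.13414758, -0.0370389 ,  0.074373  ,
       -0.01720098]), 'joint_efforts': array([ 1.84475255e-03, -5.21561229e+01,  4.65653837e+01,  1.60939875e-02,
        5.69144049e-05, -4.26060424e-06]), 'ee_pos': array([ 0.23258795, -0.49812963,  0.20846646]), 'tcp_rot': array([-1.79931171e+02, -1.89776971e-03,  2.50275406e+01]), 'wrist_force': array([ 0.35829456, -0.1212432 ,  0.1060142 ]), 'torque': array([-0.0012983 ,  0.01496557, -0.02913501]), 'grasp_force': 0.0, 'opening': 0.08564048222073689}
```

View pics/top0.png

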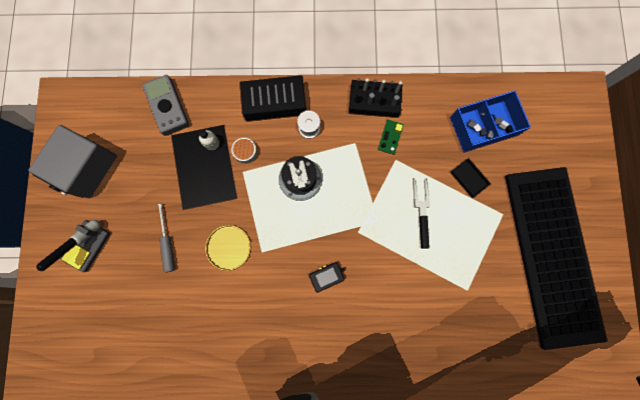

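View pics/side0.png

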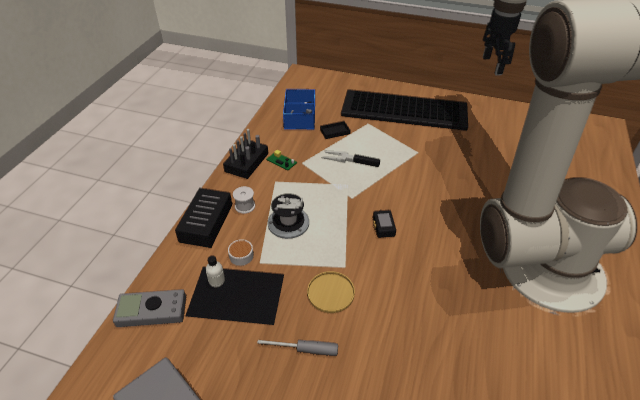

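The top view shows the stand at about (300,177), the fork with handle end (425,247) and tips near (420,179), and the lid at (228,247). The side view agrees. Next I'll enlarge these areas.

Run:
```python
from h import *
t=cv2.imread("pics/top0.png"); s=cv2.imread("pics/side0.png")
r=lambda i,x,y,w,h,k: cv2.resize(i[y:y+h,x:x+w],(w*k,h*k),interpolation=cv2.INTER_CUBIC)
A=r(t,275,150,50,50,8); B=r(t,400,170,40,85,7)[:600]; C=r(s,265,185,50,50,4)
im=np.zeros((600,800,3),np.uint8); im[:400,:400]=A; im[:595,420:700]=B; im[400:600,:200]=C
D=r(s,318,140,66,34,3); im[440:542,205:403]=D
cv2.imwrite("pics/crop1.png",im)
```

```text
(no output)
```

View pics/crop1.png

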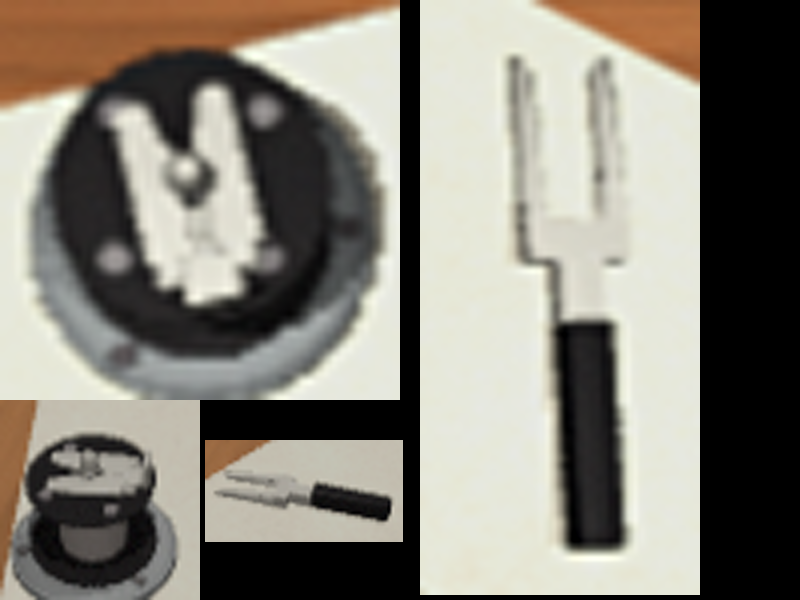

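Run:
```python
from h import *
np.set_printoptions(precision=4,suppress=True)
A=lambda x,y,z:at("top",(275+x/8-.06,150+y/8-.06),z)
B=lambda x,y,z:at("top",(400+(x-420)/7-.07,170+y/7-.07),z)
S=lambda x,y,z:at("side",(265+x/4,185+(y-400)/4),z)
print("post",A(188,170,.092),"flange",A(192,203,.07),"base",A(206,225,.012))
print("side flange",S(90,480,.07),"base",S(95,556,.012), "post",S(91,462,.092))
l=(A(122,103,.0757)+A(213,86,.0757))/2; t=A(215,285,.0912); print("legs",l,"tab",t,t-l,np.degrees(np.arctan2(*(l-t)[1::-1])))
tip=B(558,58,.001); he=B(595,548,.01); sh=B(584,321,.022); rt=B(571,262,.014)
for n,v in dict(tip=tip,he=he,sh=sh,rt=rt).items(): print(n,v)
d=tip-he; print(np.linalg.norm(d[:2]),np.degrees(np.arctan2(d[1],d[0])))
E2=lambda x,y,z:at("side",(318+(x-205)/3,140+(y-440)/3),z)
print("side tip",(E2(222,472,.001)+E2(216,494,.001))/2,"hend",E2(390,507,.011),"sh",E2(311,493,.011))
c=[at("top",p,.011) for p in((206,247),(251,247),(228,225),(228,270))];print("lid",np.mean(c,0),c[0]-c[1],c[2]-c[3])
print("lid side",at("side",(331,291),.011))
```

```text
post [0.6611 0.0517 0.092 ] flange [0.6565 0.0519 0.07  ] base [0.6628 0.0509 0.012 ]
side flange [0.6618 0.0561 0.07  ] base [0.6567 0.067  0.012 ] post [0.6582 0.0613 0.092 ]
legs [0.6878 0.0587 0.0757] tab [0.6277 0.044  0.0912] [-0.0602 -0.0147  0.0155] 13.756807938900044
tip [ 0.6623 -0.2488  0.001 ]
he [ 0.4866 -0.2509  0.01  ]
sh [ 0.5644 -0.2477  0.022 ]
rt [ 0.5862 -0.2464  0.014 ]
0.17572742287337725 0.6689549890405934
side tip [ 0.6638 -0.2473  0.001 ] hend [ 0.487  -0.2528  0.011 ] sh [ 0.5674 -0.2492  0.011 ]
lid [0.4922 0.2277 0.011 ] [0.0007 0.1101 0.    ] [0.1091 0.0033 0.    ]
lid side [0.4912 0.2324 0.011 ]
```

```bash
cat >> h.py <<'E'
from scipy.spatial.transform import Rotation as Ro
def to(p,yaw,pitch=0,roll=180):
    o=bot.get_obs(); R=Ro.from_euler("xyz",o["tcp_rot"],degrees=True); G=Ro.from_euler("xyz",[roll,pitch,yaw],degrees=True)
    print("t",round(o["time"],2),"pos",o["ee_pos"].round(4),o["tcp_rot"].round(2),"travel mm",(R.inv().apply(np.array(p)-o["ee_pos"])*1e3).round(1),"twist",(R.inv()*G).as_rotvec().round(4))
E
python3 -m crank '[{"gripper":60,"travel":[38,-9.6,-2],"twist":[0,0,0]},{"gripper":60,"travel":[38,-9.6,0],"twist":[0,0,0]},{"gripper":60,"travel":[38,-9.6,0],"twist":[0,0,0]},{"gripper":60,"travel":[38,-9.6,0],"twist":[0,0,0]},{"gripper":60,"travel":[38,-9.6,0],"twist":[0,0,0]},{"gripper":60,"travel":[38,-9.6,0],"twist":[0,0,0]},{"gripper":60,"travel":[38,-9.6,0],"twist":[0,0,0]},{"gripper":60,"travel":[38,-9.6,10],"twist":[0,0,0]},{"gripper":60,"travel":[38,-9.6,20],"twist":[0,0,0]},{"gripper":60,"travel":[38,-9.6,20],"twist":[0,0,0.14]},{"gripper":60,"travel":[0,0,20],"twist":[0,0,0.14]},{"gripper":60,"travel":[0,0,20],"twist":[0,0,0.14]}]' 60
python3 - <<'E'
from h import *
to((.537,-.25,.004),.7)
E
```

```text
time: 1.6
ee_pos: [0.5365, -0.2499, 0.1197]
tcp_rot: [-180.0, 0.1, 0.8]
wrist_force: [-0.6, 0.3, -0.3]
opening: 0.0599
grasp_force: 0.0
t 1.6 pos [ 0.5365 -0.2499  0.1197] [-1.7997e+02  6.0000e-02  7.6000e-01] travel mm [6.000e-01 1.000e-01 1.157e+02] twist [-0.0005  0.0011  0.0011]
```

```bash
python3 -m crank '[{"gripper":50,"travel":[0,0,25],"twist":[0,0,0]},{"gripper":50,"travel":[0.5,0,30],"twist":[0,0,0]},{"gripper":50,"travel":[0,0,30],"twist":[0,0,0]},{"gripper":50,"travel":[0,0,20],"twist":[0,0,0]},{"gripper":50,"travel":[0,0,10],"twist":[0,0,0]},{"gripper":10,"travel":[0,0,0],"twist":[0,0,0]},{"gripper":10,"travel":[0,0,0],"twist":[0,0,0]},{"gripper":10,"travel":[0,0,0],"twist":[0,0,0]},{"gripper":10,"travel":[0,0,0],"twist":[0,0,0]},{"gripper":10,"travel":[0,0,0],"twist":[0,0,0]}]' 100
python3 - <<'E'
from h import *
to((.537,-.25,.004),.7)
E
```

```text
time: 2.85
ee_pos: [0.537, -0.2507, 0.0063]
tcp_rot: [180.0, -0.0, 1.0]
wrist_force: [0.6, 0.3, -0.2]
opening: 0.0103
grasp_force: 0.0
t 2.85 pos [ 0.537  -0.2507  0.0063] [ 1.7999e+02 -2.0000e-02  9.6000e-01] travel mm [ 0.  -0.7  2.3] twist [ 0.0002 -0.0003  0.0046]
```

Run:
```python
from h import *
s=bot.camera("side")[:,:,::-1]; t=bot.camera("top")[:,:,::-1]
r=lambda i,x,y,w,h,k: cv2.resize(i[y:y+h,x:x+w],(w*k,h*k),interpolation=cv2.INTER_CUBIC)
im=np.zeros((600,800,3),np.uint8); im[:,:400]=r(s,310,80,100,150,4); im[:400,400:]=r(t,390,160,100,100,4)
cv2.imwrite("pics/g1.png",im)
```

```text
(no output)
```

View pics/g1.png

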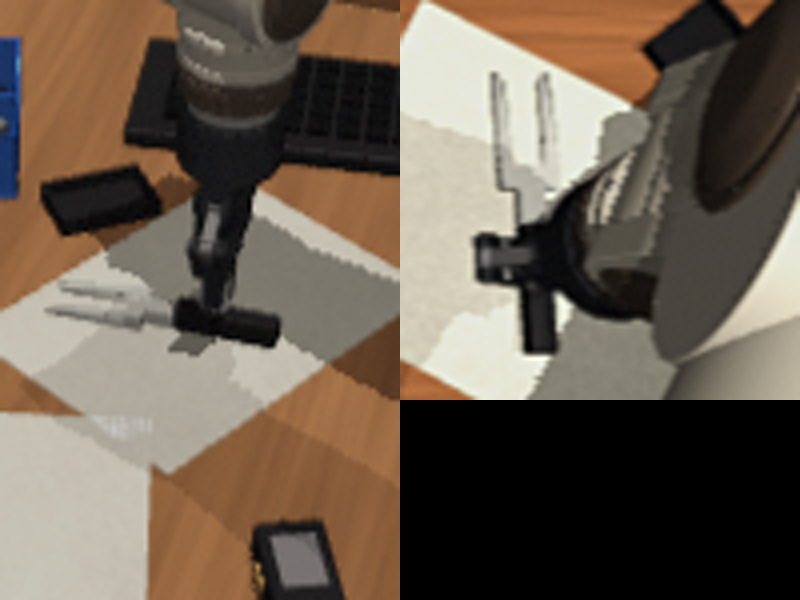

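The fork hasn't moved and the fingers are at the handle, but the opening reads 10 mm with no grip force. I'll project the TCP into the pictures and command a full close to see what the fingers meet.

```bash
python3 -m crank '[{"gripper":0,"travel":[0,0,0],"twist":[0,0,0]},{"gripper":0,"travel":[0,0,0],"twist":[0,0,0]},{"gripper":0,"travel":[0,0,0],"twist":[0,0,0]}]' 100
python3 - <<'E'
from h import *
to((.537,-.25,.004),.7)
p=bot.get_obs()["ee_pos"]
for z in (0,.022,.1):
  for n,o in(("side",(310,80)),("top",(390,160))): print(n,z,(proj(n,p+[0,0,z])-o)*4+([0,0] if n=="side" else [400,0]))
s=bot.camera("side")[:,:,::-1]
cv2.imwrite("pics/g2.png",cv2.resize(s[130:180,330:390],(720,600),interpolation=cv2.INTER_CUBIC))
E
```

```text
time: 3.32
ee_pos: [0.5369, -0.2506, 0.0061]
tcp_rot: [-180.0, 0.0, 1.0]
wrist_force: [-0.3, 0.0, 0.2]
opening: 0.0003
grasp_force: 0.0
t 3.33 pos [ 0.5369 -0.2506  0.0061] [-180.      0.      0.96] travel mm [ 0.2 -0.6  2.1] twist [-0.      0.0001  0.0046]
side 0 [212.71694003 322.74802688]
top 0 [533.41680224 270.77438377]
side 0.022 [214.6757623 300.0233149]
top 0.022 [543.28868308 267.59861055]
side 0.1 [221.96460745 215.47655071]
top 0.1 [582.48930504 254.98810093]
```

View pics/g2.png

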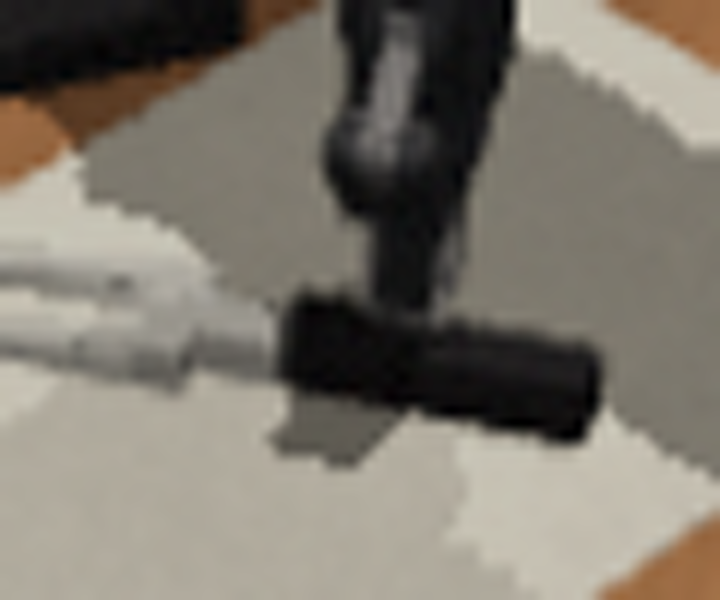

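The fingers shut fully without touching, so they are either above the handle or behind it. I'll raise the tool clear and compare the visible tip with the projected TCP.

```bash
python3 -m crank '[{"gripper":0,"travel":[0,0,-30],"twist":[0,0,0]},{"gripper":0,"travel":[0,0,-30],"twist":[0,0,0]},{"gripper":0,"travel":[0,0,0],"twist":[0,0,0]},{"gripper":0,"travel":[0,0,0],"twist":[0,0,0]}]' 100
python3 - <<'E'
from h import *
p=bot.get_obs()["ee_pos"]; print(p)
s=bot.camera("side")[:,:,::-1].copy(); t=bot.camera("top")[:,:,::-1].copy()
im=np.zeros((600,800,3),np.uint8)
im[:,:420]=cv2.resize(s[100:180,325:381],(420,600),interpolation=cv2.INTER_CUBIC)
im[:420,420:]=cv2.resize(t[190:260,395:458],(380,420),interpolation=cv2.INTER_CUBIC)
a=(proj("side",p)-[325,100])*7.5; b=(proj("top",p)-[395,190])*6.03+[420,0]; print(a,b)
for q in(a,b): cv2.circle(im,tuple(int(v) for v in q),3,(0,0,255),1)
cv2.imwrite("pics/g3.png",im)
E
```

```text
time: 3.88
ee_pos: [0.5367, -0.2505, 0.0655]
tcp_rot: [-180.0, 0.0, 1.0]
wrist_force: [-0.7, -0.2, 0.5]
opening: 0.0
grasp_force: 0.0
[ 0.53671152 -0.25053871  0.06553195]
[296.75354472 338.07065252] [632.73746983 214.16519761]
```

View pics/g3.png

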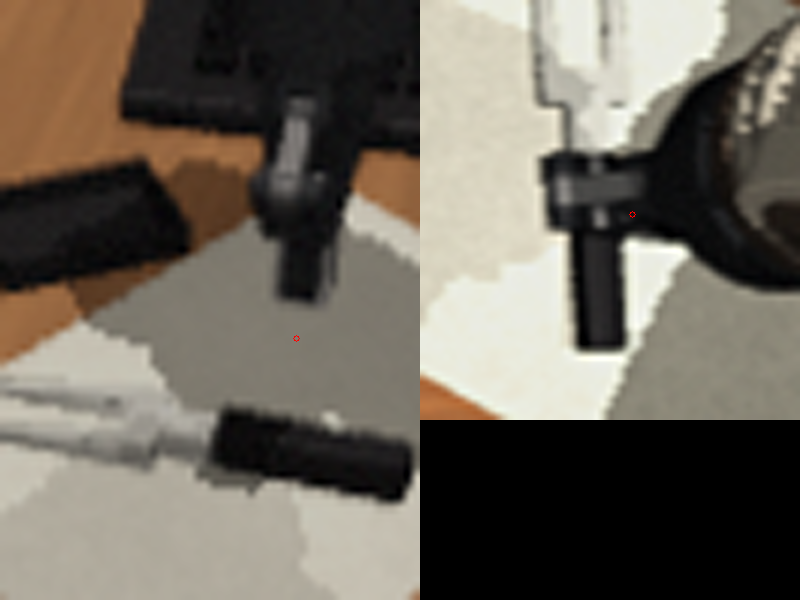

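The visible tip at (297,300) sits about 19 mm above the projected TCP at (297,338). So the fingers reach about 19 mm less far than the reported TCP and shut above the handle. I'll go lower this time.

```bash
python3 -m crank '[{"gripper":44,"travel":[0,0,0],"twist":[0,0,0]},{"gripper":44,"travel":[0,-0.5,20],"twist":[0,0,0]},{"gripper":44,"travel":[0,0,25],"twist":[0,0,0]},{"gripper":44,"travel":[0,0,15],"twist":[0,0,0]},{"gripper":44,"travel":[0,0,6],"twist":[0,0,0]},{"gripper":44,"travel":[0,0,6],"twist":[0,0,0]},{"gripper":44,"travel":[0,0,4],"twist":[0,0,0]},{"gripper":44,"travel":[0,0,0],"twist":[0,0,0]}]' 100
python3 -m crank '[{"gripper":5,"travel":[0,0,0],"twist":[0,0,0]},{"gripper":5,"travel":[0,0,0],"twist":[0,0,0]},{"gripper":5,"travel":[0,0,0],"twist":[0,0,0]},{"gripper":5,"travel":[0,0,0],"twist":[0,0,0]},{"gripper":5,"travel":[0,0,0],"twist":[0,0,0]}]' 100
```

```text
time: 4.97
ee_pos: [0.5369, -0.2501, -0.0098]
tcp_rot: [180.0, -0.0, 1.0]
wrist_force: [-0.4, 0.3, 0.1]
opening: 0.0439
grasp_force: 0.0
time: 5.6
ee_pos: [0.5372, -0.2503, -0.0091]
tcp_rot: [180.0, -0.1, 1.0]
wrist_force: [-1.9, 0.5, 6.3]
opening: 0.0148
grasp_force: 98.7
```

Gripped at 14.8 mm with a 6 N upward force, so the pads are on the rounded top edge. I'll regrip about 6 mm lower.

```bash
python3 -m crank '[{"gripper":44,"travel":[0,0,0],"twist":[0,0,0]},{"gripper":44,"travel":[0,0,0],"twist":[0,0,0]},{"gripper":44,"travel":[0,0,3],"twist":[0,0,0]},{"gripper":44,"travel":[0,0,3],"twist":[0,0,0]},{"gripper":44,"travel":[0,0,0],"twist":[0,0,0]},{"gripper":5,"travel":[0,0,0],"twist":[0,0,0]},{"gripper":5,"travel":[0,0,0],"twist":[0,0,0]},{"gripper":5,"travel":[0,0,0],"twist":[0,0,0]},{"gripper":5,"travel":[0,0,0],"twist":[0,0,0]},{"gripper":5,"travel":[0,0,0],"twist":[0,0,0]}]' 100
```

```text
time: 6.85
ee_pos: [0.5371, -0.2502, -0.0154]
tcp_rot: [180.0, -0.0, 1.0]
wrist_force: [-1.5, 0.3, 5.4]
opening: 0.0153
grasp_force: 99.4
```

```bash
python3 -m crank '[{"gripper":5,"travel":[0,0,-10],"twist":[0,0,0]},{"gripper":5,"travel":[0,0,-30],"twist":[0,0,0]},{"gripper":5,"travel":[0,0,-40],"twist":[0,0,0]},{"gripper":5,"travel":[-10,-20,-40],"twist":[0,0,0]},{"gripper":5,"travel":[-10,-35,-15],"twist":[0,0,0]},{"gripper":5,"travel":[-10,-40,0],"twist":[0,0,0]},{"gripper":5,"travel":[-10,-40,0],"twist":[0,0,0]},{"gripper":5,"travel":[-10,-40,0],"twist":[0,0,0]},{"gripper":5,"travel":[-10,-40,0],"twist":[0,0,-0.075]},{"gripper":5,"travel":[0,-20,0],"twist":[0,0,-0.075]},{"gripper":5,"travel":[0,-20,0],"twist":[0,0,-0.075]},{"gripper":5,"travel":[0,0,0],"twist":[0,0,0]}]' 100
python3 - <<'E'
from h import *
to((.4728,.0048,.075),14)
E
```

```text
time: 8.35
ee_pos: [0.4679, 0.0044, 0.1194]
tcp_rot: [-180.0, -0.0, 14.0]
wrist_force: [-0.9, -0.4, -1.1]
opening: 0.0156
grasp_force: 98.7
t 8.35 pos [0.4679 0.0044 0.1194] [-1.800e+02 -1.000e-02  1.396e+01] travel mm [ 4.8  0.8 44.4] twist [-0.     -0.0002 -0.0007]
```

```bash
python3 -m crank '[{"gripper":5,"travel":[5,0.8,20],"twist":[0,0,0]},{"gripper":5,"travel":[0,0,20],"twist":[0,0,0]},{"gripper":5,"travel":[0,0,10],"twist":[0,0,0]},{"gripper":5,"travel":[0,0,0],"twist":[0,0,0]}]' 100
python3 - <<'E'
from h import *
p=bot.get_obs()["ee_pos"]; print(p)
s=bot.camera("side")[:,:,::-1].copy(); t=bot.camera("top")[:,:,::-1].copy()
im=np.zeros((600,800,3),np.uint8)
im[:,:400]=cv2.resize(t[145:235,270:330],(400,600),interpolation=cv2.INTER_CUBIC)
im[:480,400:]=cv2.resize(s[180:240,270:320],(400,480),interpolation=cv2.INTER_CUBIC)
cv2.imwrite("pics/g4.png",im)
E
```

```text
time: 8.85
ee_pos: [0.4728, 0.0035, 0.0687]
tcp_rot: [-180.0, 0.1, 13.8]
wrist_force: [-0.2, 0.4, -1.5]
opening: 0.0153
grasp_force: 98.7
[0.47281706 0.00351324 0.06874167]
```

View pics/g4.png

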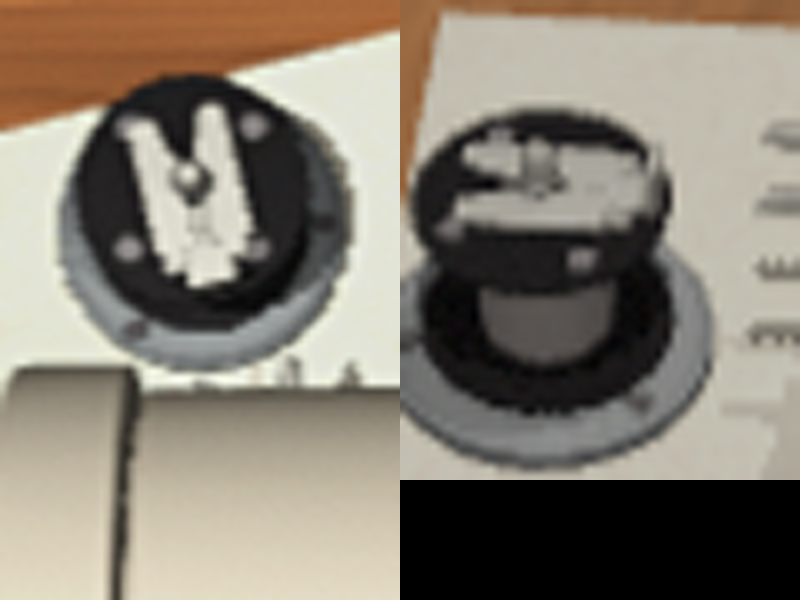

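The top view shows the tine tips just past the arm's edge, near crop (290,365) and (347,370). The side view shows tips at (765,135) and (760,205), with their shadows below. I'll convert these.

Run:
```python
from h import *
np.set_printoptions(precision=4,suppress=True)
T=lambda x,y,z:at("top",(270+x/6.667-.07,145+y/6.667-.07),z)
S=lambda x,y,z:at("side",(270+(x-400)/8-.06,180+y/8-.06),z)
z=.085
print("tips top",T(290,362,z),T(347,366,z)); print("tips side",S(765,137,z),S(760,206,z))
e=bot.get_obs()["ee_pos"]; a=np.radians(13.8); d=np.array([np.cos(a),np.sin(a),0]);n=np.array([-d[1],d[0],0])
tip=e+d*.125; tip[2]=z
for k in(1,-1):
  q=tip+k*n*.014; print("pred",q,proj("top",q),proj("side",q),(proj("top",q)-[270,145])*6.667,(proj("side",q)-[270,180])*8+[400,0])
print("post top/side",T(192,176,.092),S(541,140,.092),"flange side",S(543,202,.07),"flange top",T(194,202,.07))
print("legs",(T(137,128,.0757)+T(210,110,.0757))/2,"tabtop",T(213,268,.0912),"bow corners",T(160,280,.0757),T(258,262,.0757))
print("side legs",(S(470,152,.0757)+S(447,222,.0757))/2,"tab",S(655,165,.0912),S(658,205,.0757))
```

```text
tips top [0.5969 0.0178 0.085 ] [ 0.5954 -0.0017  0.085 ]
tips side [0.5982 0.021  0.085 ] [0.59   0.0509 0.085 ]
pred [0.5915 0.0471 0.085 ] [300.6078 201.6649] [314.8382 204.5346] [204.0621 377.7846] [758.7057 196.2768]
pred [0.5982 0.0199 0.085 ] [312.5135 198.6842] [315.7031 196.7757] [283.4378 357.9126] [765.6247 134.2058]
post top/side [0.6608 0.0511 0.092 ] [0.6625 0.0511 0.092 ] flange side [0.6608 0.0565 0.07  ] flange top [0.6567 0.0516 0.07  ]
legs [0.6854 0.0586 0.0757] tabtop [0.6287 0.0439 0.0912] bow corners [0.6277 0.0631 0.0757] [0.6338 0.029  0.0757]
side legs [0.6863 0.0636 0.0757] tab [0.625  0.0498 0.0912] [0.6236 0.0517 0.0757]
```

Run:
```python
from h import *
to((.504,.0134,.060),13.5)
```

```text
t 8.95 pos [0.4735 0.0037 0.0698] [ 1.7999e+02 -4.0000e-02  1.3820e+01] travel mm [32.  -2.2  9.8] twist [ 0.0002 -0.0007  0.0055]
```

```bash
python3 -m crank '[{"gripper":5,"travel":[0,-2.2,0],"twist":[0,0,0.0055]},{"gripper":5,"travel":[10,0,0],"twist":[0,0,0]},{"gripper":5,"travel":[12,0,0],"twist":[0,0,0]},{"gripper":5,"travel":[10,0,0],"twist":[0,0,0]},{"gripper":5,"travel":[0,0,4],"twist":[0,0,0]},{"gripper":5,"travel":[0,0,4],"twist":[0,0,0]},{"gripper":5,"travel":[0,0,0],"twist":[0,0,0]},{"gripper":5,"travel":[0,0,0],"twist":[0,0,0]}]' 100
python3 - <<'E'
from h import *
to((.504,.0134,.0546),13.5)
s=bot.camera("side")[:,:,::-1].copy(); t=bot.camera("top")[:,:,::-1].copy(); o=bot.get_obs(); print(o["ee_pos"],o["wrist_force"])
im=np.zeros((600,800,3),np.uint8)
im[:,:400]=cv2.resize(t[145:235,270:330],(400,600),interpolation=cv2.INTER_CUBIC)
im[:480,400:]=cv2.resize(s[180:240,270:320],(400,480),interpolation=cv2.INTER_CUBIC)
cv2.imwrite("pics/g5.png",im)
E
```

```text
time: 9.95
ee_pos: [0.5036, 0.0135, 0.0612]
tcp_rot: [180.0, -0.0, 13.5]
wrist_force: [-0.0, 0.2, -0.4]
opening: 0.0154
grasp_force: 98.7
t 9.95 pos [0.5036 0.0135 0.0612] [180.    -0.    13.53] travel mm [0.4 0.2 6.6] twist [ 0.     -0.0001  0.0006]
[0.50376912 0.01347932 0.06132486] [ 0.3850878  -0.37037864 -0.97691015]
```

View pics/g5.png

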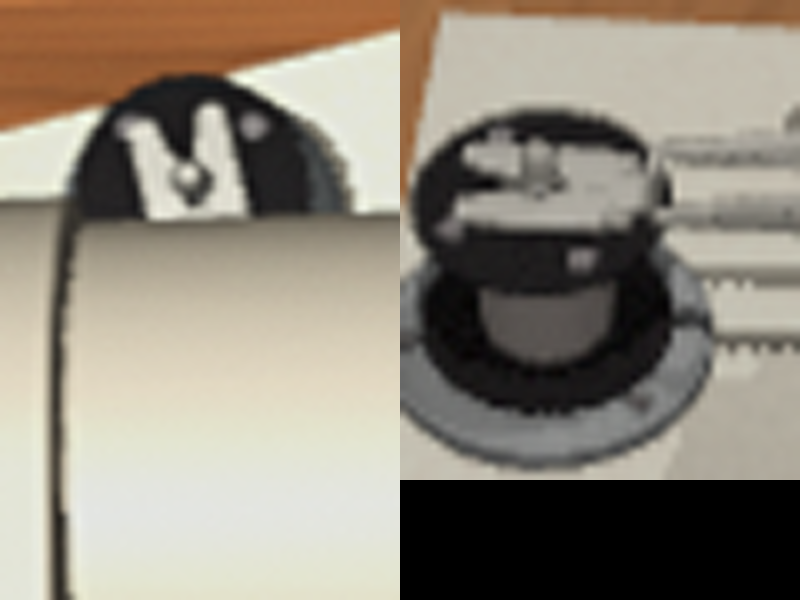

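The tines, with tips near (655,213) and (665,150), straddle the tab symmetrically and stop just short of the bow. Next I'll lower gently onto the flange.

```bash
python3 -m crank '[{"gripper":5,"travel":[0,0,2],"twist":[0,0,0]},{"gripper":5,"travel":[0,0,2],"twist":[0,0,0]},{"gripper":5,"travel":[0,0,1],"twist":[0,0,0]},{"gripper":5,"travel":[0,0,0],"twist":[0,0,0]},{"gripper":5,"travel":[0,0,0],"twist":[0,0,0]}]' 100
python3 -m crank '[{"gripper":5,"travel":[0,0,1],"twist":[0,0,0]},{"gripper":5,"travel":[0,0,0],"twist":[0,0,0]},{"gripper":5,"travel":[0,0,0],"twist":[0,0,0]}]' 100
python3 -m crank '[{"gripper":5,"travel":[0,0,0.6],"twist":[0,0,0]},{"gripper":5,"travel":[0,0,0],"twist":[0,0,0]},{"gripper":5,"travel":[0,0,0],"twist":[0,0,0]}]' 100
```

```text
time: 10.68
ee_pos: [0.5038, 0.0135, 0.0561]
tcp_rot: [180.0, -0.0, 13.5]
wrist_force: [0.2, -0.1, -1.2]
opening: 0.0159
grasp_force: 98.7
time: 11.05
ee_pos: [0.5037, 0.0136, 0.0551]
tcp_rot: [-180.0, 0.0, 13.5]
wrist_force: [-0.2, -0.2, -1.7]
opening: 0.0154
grasp_force: 98.7
time: 11.42
ee_pos: [0.5038, 0.0135, 0.0545]
tcp_rot: [-180.0, -0.0, 13.5]
wrist_force: [0.3, 0.5, -0.5]
opening: 0.0153
grasp_force: 98.7
```

```bash
python3 -m crank '[{"gripper":5,"travel":[0,0,0.5],"twist":[0,0,0]},{"gripper":5,"travel":[0,0,0],"twist":[0,0,0]},{"gripper":5,"travel":[0,0,0],"twist":[0,0,0]}]' 100
python3 -m crank '[{"gripper":5,"travel":[0,0,0.4],"twist":[0,0,0]},{"gripper":5,"travel":[0,0,0],"twist":[0,0,0]},{"gripper":5,"travel":[0,0,0],"twist":[0,0,0]}]' 100
```

```text
time: 11.8
ee_pos: [0.5038, 0.0135, 0.0541]
tcp_rot: [-180.0, -0.0, 13.5]
wrist_force: [-0.4, -0.1, -0.5]
opening: 0.0151
grasp_force: 98.7
time: 12.18
ee_pos: [0.5038, 0.0135, 0.0537]
tcp_rot: [180.0, -0.0, 13.5]
wrist_force: [-0.5, -0.2, 1.1]
opening: 0.0151
grasp_force: 98.8
```

Contact is about 2 N at ee z ≈ 0.054, as expected. Next I'll slide in.

```bash
python3 -m crank '[{"gripper":5,"travel":[2,0,0],"twist":[0,0,0]},{"gripper":5,"travel":[2,0,0],"twist":[0,0,0]},{"gripper":5,"travel":[2,0,0],"twist":[0,0,0]},{"gripper":5,"travel":[2,0,0],"twist":[0,0,0]},{"gripper":5,"travel":[2,0,0],"twist":[0,0,0]},{"gripper":5,"travel":[2,0,0],"twist":[0,0,0]},{"gripper":5,"travel":[0,0,0],"twist":[0,0,0]}]' 100
python3 -m crank '[{"gripper":5,"travel":[2,0,0],"twist":[0,0,0]},{"gripper":5,"travel":[2,0,0],"twist":[0,0,0]},{"gripper":5,"travel":[2,0,0],"twist":[0,0,0]},{"gripper":5,"travel":[2,0,0],"twist":[0,0,0]},{"gripper":5,"travel":[2,0,0],"twist":[0,0,0]},{"gripper":5,"travel":[0,0,0],"twist":[0,0,0]}]' 100
```

```text
time: 13.05
ee_pos: [0.5157, 0.0164, 0.0536]
tcp_rot: [-180.0, -0.0, 13.5]
wrist_force: [1.0, 0.9, 1.8]
opening: 0.0155
grasp_force: 98.8
time: 13.8
ee_pos: [0.5255, 0.0188, 0.0536]
tcp_rot: [-180.0, -0.0, 13.5]
wrist_force: [0.7, 0.5, 1.8]
opening: 0.0155
grasp_force: 98.9
```

```bash
python3 -m crank '[{"gripper":5,"travel":[2,0,0],"twist":[0,0,0]},{"gripper":5,"travel":[2,0,0],"twist":[0,0,0]},{"gripper":5,"travel":[2,0,0],"twist":[0,0,0]},{"gripper":5,"travel":[2,0,0],"twist":[0,0,0]},{"gripper":5,"travel":[2,0,0],"twist":[0,0,0]},{"gripper":5,"travel":[0,0,0],"twist":[0,0,0]}]' 100
python3 -m crank '[{"gripper":5,"travel":[2,0,0],"twist":[0,0,0]},{"gripper":5,"travel":[2,0,0],"twist":[0,0,0]},{"gripper":5,"travel":[2,0,0],"twist":[0,0,0]},{"gripper":5,"travel":[2,0,0],"twist":[0,0,0]},{"gripper":5,"travel":[2,0,0],"twist":[0,0,0]},{"gripper":5,"travel":[0,0,0],"twist":[0,0,0]}]' 100
```

```text
time: 14.55
ee_pos: [0.5352, 0.0211, 0.0536]
tcp_rot: [180.0, -0.0, 13.5]
wrist_force: [-0.2, -0.4, 1.4]
opening: 0.0154
grasp_force: 98.9
time: 15.3
ee_pos: [0.5449, 0.0234, 0.0537]
tcp_rot: [-180.0, -0.0, 13.5]
wrist_force: [1.1, 0.4, 2.5]
opening: 0.0155
grasp_force: 99.0
```

```bash
python3 -m crank '[{"gripper":5,"travel":[2,0,0],"twist":[0,0,0]},{"gripper":5,"travel":[2,0,0],"twist":[0,0,0]},{"gripper":5,"travel":[2,0,0],"twist":[0,0,0]},{"gripper":5,"travel":[0,0,0],"twist":[0,0,0]}]' 100
python3 - <<'E'
from h import *
a=cv2.imread("pics/g5.png")[:480,400:]
s=bot.camera("side")[:,:,::-1]
b=cv2.resize(s[180:240,260:320],(480,480),interpolation=cv2.INTER_CUBIC)
cv2.imwrite("pics/g6.png",b)
E
```

```text
time: 15.8
ee_pos: [0.5506, 0.0248, 0.0536]
tcp_rot: [180.0, -0.0, 13.5]
wrist_force: [-1.7, -1.1, 4.4]
opening: 0.0154
grasp_force: 99.1
```

View pics/g6.png

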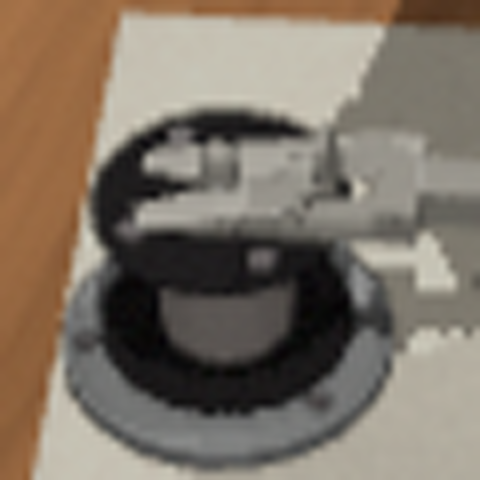

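The tines are under the clip with the tab in the slot, and the push has begun to rise. I'll continue in small steps.

```bash
python3 -m crank '[{"gripper":5,"travel":[1.5,0,0],"twist":[0,0,0]},{"gripper":5,"travel":[1.5,0,0],"twist":[0,0,0]},{"gripper":5,"travel":[1.5,0,0],"twist":[0,0,0]},{"gripper":5,"travel":[1.5,0,0],"twist":[0,0,0]},{"gripper":5,"travel":[0,0,0],"twist":[0,0,0]}]' 100
python3 -m crank '[{"gripper":5,"travel":[1.5,0,0],"twist":[0,0,0]},{"gripper":5,"travel":[1.5,0,0],"twist":[0,0,0]},{"gripper":5,"travel":[1.5,0,0],"twist":[0,0,0]},{"gripper":5,"travel":[0,0,0],"twist":[0,0,0]}]' 100
```

```text
time: 16.48
ee_pos: [0.5553, 0.026, 0.0536]
tcp_rot: [-180.0, 0.1, 13.5]
wrist_force: [-7.5, -2.6, 7.9]
opening: 0.0155
grasp_force: 99.7
time: 16.98
ee_pos: [0.5586, 0.0267, 0.0536]
tcp_rot: [180.0, 0.2, 13.5]
wrist_force: [-14.3, -3.2, 11.3]
opening: 0.0157
grasp_force: 100.2
```

The push is 14 N, but the tool is also bearing down by about 12 N, which adds to the flange load. I'll ease it upward.

```bash
python3 -m crank '[{"gripper":5,"travel":[0,0,-0.5],"twist":[0,0,0]},{"gripper":5,"travel":[0,0,0],"twist":[0,0,0]}]' 100
python3 -m crank '[{"gripper":5,"travel":[0,0,-0.5],"twist":[0,0,0]},{"gripper":5,"travel":[0,0,0],"twist":[0,0,0]}]' 100
python3 - <<'E'
from h import *
o=bot.get_obs(); print(o["torque"],o["tcp_rot"],o["ee_pos"])
E
```

```text
time: 17.23
ee_pos: [0.5588, 0.0268, 0.0539]
tcp_rot: [180.0, 0.2, 13.5]
wrist_force: [-12.3, -2.4, 9.8]
opening: 0.0154
grasp_force: 99.9
time: 17.48
ee_pos: [0.5589, 0.0268, 0.0542]
tcp_rot: [-180.0, 0.2, 13.5]
wrist_force: [-9.8, -2.3, 7.4]
opening: 0.0156
grasp_force: 99.6
[-0.47555073  1.8756856  -0.01000825] [-179.99824695    0.20961145   13.5244177 ] [0.55892858 0.02682829 0.05416591]
```

```bash
python3 -m crank '[{"gripper":5,"travel":[0,0,-0.5],"twist":[0,0,0]},{"gripper":5,"travel":[0,0,-0.5],"twist":[0,0,0]},{"gripper":5,"travel":[0,0,0],"twist":[0,0,0]}]' 100
python3 -m crank '[{"gripper":5,"travel":[0.7,0,-0.4],"twist":[0,0,0]},{"gripper":5,"travel":[0.7,0,-0.4],"twist":[0,0,0]},{"gripper":5,"travel":[0.7,0,0],"twist":[0,0,0]},{"gripper":5,"travel":[0,0,0],"twist":[0,0,0]}]' 100
```

```text
time: 17.85
ee_pos: [0.5589, 0.0269, 0.0545]
tcp_rot: [-180.0, 0.2, 13.5]
wrist_force: [-6.6, -2.1, 2.1]
opening: 0.0153
grasp_force: 99.0
time: 18.35
ee_pos: [0.56, 0.0272, 0.0547]
tcp_rot: [-180.0, 0.4, 13.5]
wrist_force: [-10.8, -3.1, 1.6]
opening: 0.0153
grasp_force: 98.8
```

```bash
python3 -m crank '[{"gripper":5,"travel":[1,0,0],"twist":[0,0,0]},{"gripper":5,"travel":[1,0,0],"twist":[0,0,0]},{"gripper":5,"travel":[1,0,0],"twist":[0,0,0]},{"gripper":5,"travel":[0,0,0],"twist":[0,0,0]}]' 100
python3 -m crank '[{"gripper":5,"travel":[1,0,-0.2],"twist":[0,0,0]},{"gripper":5,"travel":[1,0,-0.2],"twist":[0,0,0]},{"gripper":5,"travel":[0,0,0],"twist":[0,0,0]}]' 100
```

```text
time: 18.85
ee_pos: [0.5625, 0.0279, 0.0546]
tcp_rot: [-180.0, 0.4, 13.5]
wrist_force: [-13.0, -3.1, 1.2]
opening: 0.0152
grasp_force: 98.9
time: 19.23
ee_pos: [0.5664, 0.0288, 0.0555]
tcp_rot: [-180.0, 0.2, 13.5]
wrist_force: [-3.0, -0.4, -1.6]
opening: 0.0153
grasp_force: 98.5
```

The push dropped sharply from 13 to 3 N, as the snap would do. I'll go a little farther to confirm that it stays low.

```bash
python3 -m crank '[{"gripper":5,"travel":[1,0,0],"twist":[0,0,0]},{"gripper":5,"travel":[1,0,0],"twist":[0,0,0]},{"gripper":5,"travel":[1,0,0],"twist":[0,0,0]},{"gripper":5,"travel":[0,0,0],"twist":[0,0,0]}]' 100
python3 -m crank '[{"gripper":5,"travel":[1,0,0],"twist":[0,0,0]},{"gripper":5,"travel":[1,0,0],"twist":[0,0,0]},{"gripper":5,"travel":[1,0,0],"twist":[0,0,0]},{"gripper":5,"travel":[0,0,0],"twist":[0,0,0]}]' 100
```

```text
time: 19.73
ee_pos: [0.5707, 0.0297, 0.0567]
tcp_rot: [-180.0, -0.0, 13.5]
wrist_force: [-0.2, -1.4, -2.2]
opening: 0.0157
grasp_force: 98.3
time: 20.23
ee_pos: [0.5737, 0.0304, 0.057]
tcp_rot: [180.0, -0.0, 13.5]
wrist_force: [0.3, 0.2, -1.7]
opening: 0.0151
grasp_force: 98.5
```

```bash
python3 -m crank '[{"gripper":5,"travel":[0,0,1],"twist":[0,0,0]},{"gripper":5,"travel":[0,0,1],"twist":[0,0,0]},{"gripper":5,"travel":[-5,0,0],"twist":[0,0,0]},{"gripper":5,"travel":[-8,0,0],"twist":[0,0,0]},{"gripper":5,"travel":[-10,0,0],"twist":[0,0,0]},{"gripper":5,"travel":[-10,0,0],"twist":[0,0,0]},{"gripper":5,"travel":[-10,0,0],"twist":[0,0,0]},{"gripper":5,"travel":[-10,0,0],"twist":[0,0,0]},{"gripper":5,"travel":[-12,0,0],"twist":[0,0,0]},{"gripper":5,"travel":[-15,0,0],"twist":[0,0,0]},{"gripper":5,"travel":[-25,0,0],"twist":[0,0,0]},{"gripper":5,"travel":[-25,0,-5],"twist":[0,0,0]}]' 100
python3 - <<'E'
from h import *
s=bot.camera("side")[:,:,::-1]; t=bot.camera("top")[:,:,::-1]
im=np.zeros((560,800,3),np.uint8)
im[:,:400]=cv2.resize(s[175:231,275:315],(400,560),interpolation=cv2.INTER_CUBIC)
im[:,400:]=cv2.resize(t[150:206,280:320],(400,560),interpolation=cv2.INTER_CUBIC)
cv2.imwrite("pics/g7.png",im)
print(bot.get_obs()["ee_pos"])
E
```

```text
time: 21.72
ee_pos: [0.4454, -0.0004, 0.0594]
tcp_rot: [-180.0, 0.0, 13.5]
wrist_force: [-0.4, 0.6, 0.1]
opening: 0.0153
grasp_force: 98.6
[ 0.44503151 -0.0005933   0.0602924 ]
```

View pics/g7.png

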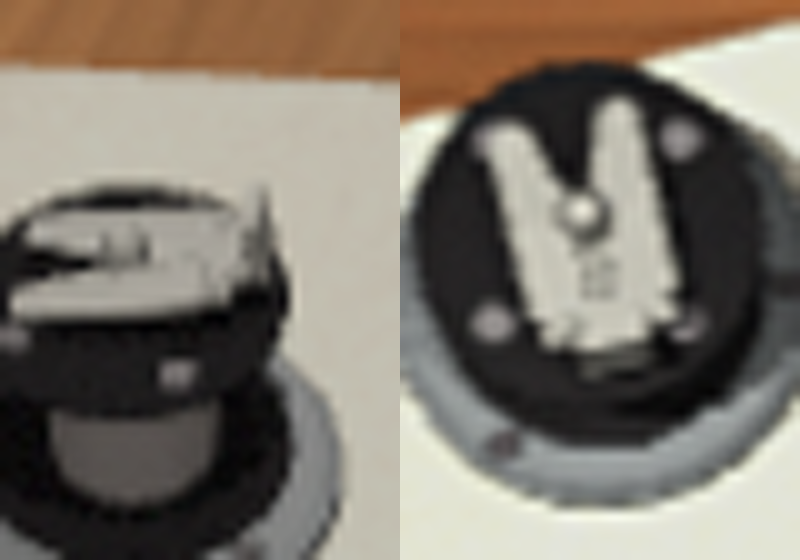

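The clip now sits high on the post: its tab top is at side (301.5,193.5), up from row 198, with a visible dark gap below it. So it has snapped up. I'll lay the fork back at its original place.

```bash
python3 - <<'E'
from h import *
from scipy.optimize import least_squares
o1,d1=ray("top",(302.2,186)); o2,d2=ray("side",(301.5,194.5))
k=np.linalg.lstsq(np.c_[d1,-d2],o2-o1,rcond=None)[0]; print("tab",o1+d1*k[0],o2+d2*k[1])
for z in(.1,.105): print(at("top",(302.2,186),z),at("side",(301.5,194.5),z))
E
python3 -m crank '[{"gripper":5,"travel":[0,0,-20],"twist":[0,0,0]},{"gripper":5,"travel":[0,20,-25],"twist":[0,0,0]},{"gripper":5,"travel":[0,34,-15],"twist":[0,0,0]},{"gripper":5,"travel":[4,35,0],"twist":[0,0,0]},{"gripper":5,"travel":[5,35,0],"twist":[0,0,0]},{"gripper":5,"travel":[5,35,0],"twist":[0,0,0]},{"gripper":5,"travel":[5,35,0],"twist":[0,0,0]},{"gripper":5,"travel":[6,35,20],"twist":[0,0,0]},{"gripper":5,"travel":[6,35,20],"twist":[0,0,0.073]},{"gripper":5,"travel":[0,0,20],"twist":[0,0,0.073]},{"gripper":5,"travel":[0,0,20],"twist":[0,0,0.073]},{"gripper":5,"travel":[0,0,10],"twist":[0,0,0]}]' 100
```

```text
tab [0.62399664 0.04247689 0.1044944 ] [0.62784527 0.0431009  0.10529741]
[0.62489807 0.04270091 0.1       ] [0.62979002 0.0379236  0.1       ]
[0.62389524 0.04245168 0.105     ] [0.62795445 0.04281023 0.105     ]
time: 23.32
ee_pos: [0.5384, -0.2494, 0.0283]
tcp_rot: [-180.0, 0.1, 1.0]
wrist_force: [-0.8, 0.6, -0.5]
opening: 0.0153
grasp_force: 98.6
```

```bash
python3 -m crank '[{"gripper":5,"travel":[0,0,20],"twist":[0,0,0]},{"gripper":5,"travel":[0,0,14],"twist":[0,0,0]},{"gripper":5,"travel":[0,0,5],"twist":[0,0,0]},{"gripper":5,"travel":[0,0,2],"twist":[0,0,0]},{"gripper":5,"travel":[0,0,1],"twist":[0,0,0]},{"gripper":5,"travel":[0,0,0],"twist":[0,0,0]}]' 100
python3 -m crank '[{"gripper":5,"travel":[0,0,0.7],"twist":[0,0,0]},{"gripper":5,"travel":[0,0,0],"twist":[0,0,0]}]' 100
```

```text
time: 24.08
ee_pos: [0.5392, -0.2496, -0.0117]
tcp_rot: [180.0, -0.0, 1.0]
wrist_force: [-0.1, -0.5, -1.4]
opening: 0.0153
grasp_force: 98.6
time: 24.32
ee_pos: [0.5389, -0.2496, -0.0128]
tcp_rot: [180.0, -0.0, 1.0]
wrist_force: [-0.1, 0.7, 0.4]
opening: 0.0154
grasp_force: 98.6
```

```bash
python3 -m crank '[{"gripper":5,"travel":[0,0,1],"twist":[0,0,0]},{"gripper":30,"travel":[0,0,0],"twist":[0,0,0]},{"gripper":50,"travel":[0,0,0],"twist":[0,0,0]},{"gripper":50,"travel":[0,0,0],"twist":[0,0,0]},{"gripper":50,"travel":[0,0,-10],"twist":[0,0,0]},{"gripper":50,"travel":[0,0,-35],"twist":[0,0,0]},{"gripper":50,"travel":[0,0,-45],"twist":[0,0,0]},{"gripper":40,"travel":[0,-20,-45],"twist":[0,0,0]},{"gripper":40,"travel":[10,-35,-10],"twist":[0,0,0]},{"gripper":40,"travel":[14,-40,0],"twist":[0,0,0]},{"gripper":40,"travel":[14,-40,0],"twist":[0,0,0]},{"gripper":40,"travel":[14,-40,0],"twist":[0,0,0]}]' 60
python3 -m crank '[{"gripper":40,"travel":[14,-40,0],"twist":[0,0,0]},{"gripper":40,"travel":[14,-40,0],"twist":[0,0,-0.07]},{"gripper":40,"travel":[8,-25,0],"twist":[0,0,-0.07]},{"gripper":40,"travel":[0,-10,0],"twist":[0,0,-0.07]},{"gripper":40,"travel":[0,0,0],"twist":[0,0,0]}]'
python3 - <<'E'
from h import *
to((.626,.0428,.073),13.3)
E
```

```text
time: 25.82
ee_pos: [0.5883, -0.0724, 0.1321]
tcp_rot: [180.0, -0.1, 1.0]
wrist_force: [0.7, -0.2, -0.1]
opening: 0.0401
grasp_force: 0.0
time: 26.45
ee_pos: [0.6188, 0.043, 0.1317]
tcp_rot: [180.0, -0.0, 13.1]
wrist_force: [-0.2, -0.1, 0.1]
opening: 0.04
grasp_force: 0.0
t 26.45 pos [0.6188 0.043  0.1317] [ 1.800e+02 -3.000e-02  1.307e+01] travel mm [ 7.   1.9 58.7] twist [ 0.0001 -0.0005 -0.004 ]
```

```bash
python3 -m crank '[{"gripper":36,"travel":[7,1.9,10],"twist":[0,0,0]},{"gripper":36,"travel":[0,0,20],"twist":[0,0,0]},{"gripper":36,"travel":[0,0,18],"twist":[0,0,0]},{"gripper":36,"travel":[0,0,6],"twist":[0,0,0]},{"gripper":36,"travel":[0,0,4],"twist":[0,0,0]},{"gripper":36,"travel":[0,0,0],"twist":[0,0,0]}]'
python3 -m crank '[{"gripper":3,"travel":[0,0,0],"twist":[0,0,0]},{"gripper":3,"travel":[0,0,0],"twist":[0,0,0]},{"gripper":3,"travel":[0,0,0],"twist":[0,0,0]},{"gripper":3,"travel":[0,0,0],"twist":[0,0,0]}]' 60
```

```text
time: 27.2
ee_pos: [0.6261, 0.042, 0.0734]
tcp_rot: [180.0, -0.0, 13.0]
wrist_force: [-0.2, 0.1, 0.4]
opening: 0.0362
grasp_force: 0.0
time: 27.7
ee_pos: [0.6259, 0.042, 0.0732]
tcp_rot: [180.0, 0.0, 13.0]
wrist_force: [-2.2, -0.7, 1.6]
opening: 0.0119
grasp_force: 58.6
```

```bash
python3 -m crank '[{"gripper":3,"travel":[0,0,-3],"twist":[0,0,0]},{"gripper":3,"travel":[0,0,-4],"twist":[0,0,0]},{"gripper":3,"travel":[0,0,-6],"twist":[0,0,0]},{"gripper":3,"travel":[0,0,-10],"twist":[0,0,0]},{"gripper":3,"travel":[0,0,-20],"twist":[0,0,0]},{"gripper":3,"travel":[0,0,-20],"twist":[0,0,0]},{"gripper":3,"travel":[0,0,0],"twist":[0,0,0]}]' 60
python3 - <<'E'
from h import *
to((.4613,.2225,.05),13)
E
```

```text
time: 28.58
ee_pos: [0.6267, 0.0421, 0.1383]
tcp_rot: [180.0, -0.2, 13.0]
wrist_force: [0.7, 0.4, -0.8]
opening: 0.0116
grasp_force: 58.7
t 28.57 pos [0.6267 0.0421 0.1383] [179.97  -0.18  13.02] travel mm [-120.8 -213.1   87.8] twist [ 0.0005 -0.0031  0.0004]
```

```bash
python3 -m crank '[{"gripper":3,"travel":[-10,-15,0],"twist":[0,0,0]},{"gripper":3,"travel":[-15,-28,0],"twist":[0,0,0]},{"gripper":3,"travel":[-20,-34,0],"twist":[0,0,0]},{"gripper":3,"travel":[-20,-34,0],"twist":[0,0,0]},{"gripper":3,"travel":[-20,-34,0],"twist":[0,0,0]},{"gripper":3,"travel":[-20,-34,20],"twist":[0,0,0]},{"gripper":3,"travel":[-10,-22,25],"twist":[0,0,0]},{"gripper":3,"travel":[-5.8,-12,25],"twist":[0,0,0]},{"gripper":3,"travel":[0,0,18],"twist":[0,0,0]},{"gripper":3,"travel":[0,0,0],"twist":[0,0,0]}]' 60
python3 - <<'E'
from h import *
to((.4613,.2225,-.003),13)
s=bot.camera("side")[:,:,::-1]; t=bot.camera("top")[:,:,::-1]
im=np.zeros((480,800,3),np.uint8)
im[:,:400]=cv2.resize(s[240:320,300:367],(400,480),interpolation=cv2.INTER_CUBIC)
im[:,400:]=cv2.resize(t[200:280,195:262],(400,480),interpolation=cv2.INTER_CUBIC)
cv2.imwrite("pics/g8.png",im)
E
```

```text
time: 29.82
ee_pos: [0.471, 0.1665, 0.0485]
tcp_rot: [-177.5, 0.2, 18.0]
wrist_force: [0.1, -0.1, -0.9]
opening: 0.0115
grasp_force: 58.7
t 29.82 pos [0.471  0.1665 0.0485] [-177.48    0.18   17.96] travel mm [  8.2 -53.9  53.9] twist [-0.0438  0.005   0.0866]
```

The arm lagged and rotated slightly. I'll let it settle before correcting.

```bash
python3 -m crank '[{"gripper":3,"travel":[0,0,0],"twist":[0,0,0]},{"gripper":3,"travel":[0,0,0],"twist":[0,0,0]}]' 60
python3 - <<'E'
from h import *
o=bot.get_obs(); print(o["q"].round(1),o["wrist_force"].round(1))
to((.4613,.2225,.04),13)
E
```

```text
time: 30.18
ee_pos: [0.4727, 0.1668, 0.0507]
tcp_rot: [-177.5, -0.0, 17.9]
wrist_force: [-0.4, -0.1, -0.1]
opening: 0.0119
grasp_force: 58.7
[ 17.9  -1.8 -14.4  77.4   2.5 179.9] [-0.4 -0.1 -0.1]
t 30.18 pos [0.4727 0.1668 0.0507] [-1.7748e+02 -3.0000e-02  1.7940e+01] travel mm [  6.3 -56.   13.1] twist [-0.044   0.0013  0.0863]
```

Joint 6 is at its +180° limit, since yaw has to be at least q1 here. I'll place the clip at yaw 32 instead.

Run:
```python
from h import *
to((.4652,.2131,.04),32)
```

```text
t 30.18 pos [0.4727 0.1668 0.0507] [-1.7748e+02 -3.0000e-02  1.7940e+01] travel mm [  7.1 -45.9  12.7] twist [-0.0437 -0.006  -0.2453]
```

```bash
python3 -m crank '[{"gripper":3,"travel":[0,0,0],"twist":[-0.0146,-0.002,-0.082]},{"gripper":3,"travel":[0,0,0],"twist":[-0.0146,-0.002,-0.082]},{"gripper":3,"travel":[0,0,0],"twist":[-0.0146,-0.002,-0.082]},{"gripper":3,"travel":[0,0,0],"twist":[0,0,0]},{"gripper":3,"travel":[0,0,0],"twist":[0,0,0]}]' 60
python3 - <<'E'
from h import *
to((.4652,.2131,.02),32)
E
```

```text
time: 30.8
ee_pos: [0.4724, 0.1668, 0.0502]
tcp_rot: [-180.0, 0.0, 32.0]
wrist_force: [0.1, -0.0, 0.2]
opening: 0.0116
grasp_force: 58.7
t 30.8 pos [0.4724 0.1668 0.0502] [-1.7998e+02  4.0000e-02  3.1950e+01] travel mm [ 18.4 -43.1  30.2] twist [-0.0004  0.0006 -0.0009]
```

```bash
python3 -m crank '[{"gripper":3,"travel":[6.4,-14,0],"twist":[0,0,0]},{"gripper":3,"travel":[6,-15,0],"twist":[0,0,0]},{"gripper":3,"travel":[6,-14,0],"twist":[0,0,0]},{"gripper":3,"travel":[0,0,15],"twist":[0,0,0]},{"gripper":3,"travel":[0,0,15],"twist":[0,0,0]},{"gripper":3,"travel":[0,0,0],"twist":[0,0,0]},{"gripper":3,"travel":[0,0,0],"twist":[0,0,0]}]' 60
python3 - <<'E'
from h import *
np.set_printoptions(precision=4,suppress=True)
to((.4652,.2131,-.003),32)
# image check: clip bright low-saturation pixels vs yellow lid, side view
for n,(x0,y0,x1,y1) in(("side",(300,230,375,320)),("top",(190,205,270,285))):
    b=bot.camera(n)[y0:y1,x0:x1]; h=cv2.cvtColor(b,cv2.COLOR_RGB2HSV)
    m=((h[...,1]<60)&(h[...,2]>110)).astype(np.uint8)
    k,l,st,c=cv2.connectedComponentsWithStats(m)
    for i in range(1,k):
        if st[i,4]>15: print(n,st[i,:5]+[x0,y0,0,0,0],c[i]+[x0,y0],at(n,c[i]+[x0,y0],.03))
    y=((h[...,0]>18)&(h[...,0]<32)&(h[...,1]>120)).astype(np.uint8); p=np.argwhere(y); print(n,"lid px",p.min(0)[::-1]+[x0,y0],p.max(0)[::-1]+[x0,y0])
E
```

```text
time: 31.68
ee_pos: [0.465, 0.2126, 0.0199]
tcp_rot: [-180.0, 0.1, 32.0]
wrist_force: [0.1, -0.6, -0.8]
opening: 0.0115
grasp_force: 58.7
t 31.68 pos [0.465  0.2126 0.0199] [-179.99    0.07   32.03] travel mm [ 0.5 -0.3 22.9] twist [-0.0002  0.0012  0.0005]
side [ 300  230   39   37 1172] [316.4693 248.6032] [0.5574 0.1378 0.03  ]
side [351 264   5   9  28] [353.4643 267.8571] [0.4564 0.1666 0.03  ]
side [317 279  25  19 227] [329.8018 287.2555] [0.4933 0.2364 0.03  ]
side lid px [308 273] [353 312]
top [251 205  19  47 642] [262.1449 224.4907] [0.5452 0.1427 0.03  ]
top [222 234  10  11  50] [225.46 239.16] [0.5106 0.2303 0.03  ]
top lid px [211 226] [249 269]
```

The image check puts the clip over the lid's centre to within about 7 mm. I'll lower it now.

```bash
python3 -m crank '[{"gripper":3,"travel":[0,0,8],"twist":[0,0,0]},{"gripper":3,"travel":[0,0,6],"twist":[0,0,0]},{"gripper":3,"travel":[0,0,4],"twist":[0,0,0]},{"gripper":3,"travel":[0,0,2],"twist":[0,0,0]},{"gripper":3,"travel":[0,0,1],"twist":[0,0,0]},{"gripper":3,"travel":[0,0,0],"twist":[0,0,0]}]' 60
python3 -m crank '[{"gripper":3,"travel":[0,0,1],"twist":[0,0,0]},{"gripper":3,"travel":[0,0,1],"twist":[0,0,0]},{"gripper":3,"travel":[0,0,0],"twist":[0,0,0]}]' 60
```

```text
time: 32.52
ee_pos: [0.465, 0.213, -0.0009]
tcp_rot: [-180.0, 0.0, 32.1]
wrist_force: [-0.4, 0.1, 0.1]
opening: 0.0117
grasp_force: 58.7
time: 32.9
ee_pos: [0.4649, 0.2129, -0.003]
tcp_rot: [-180.0, 0.1, 32.1]
wrist_force: [-0.0, -0.0, 0.5]
opening: 0.0114
grasp_force: 58.6
```

```bash
python3 -m crank '[{"gripper":3,"travel":[0,0,1.5],"twist":[0,0,0]},{"gripper":3,"travel":[0,0,1.5],"twist":[0,0,0]},{"gripper":3,"travel":[0,0,0],"twist":[0,0,0]}]' 60
python3 -m crank '[{"gripper":3,"travel":[0,0,1.5],"twist":[0,0,0]},{"gripper":3,"travel":[0,0,1],"twist":[0,0,0]},{"gripper":3,"travel":[0,0,0],"twist":[0,0,0]}]' 60
```

```text
time: 33.28
ee_pos: [0.4649, 0.2129, -0.0061]
tcp_rot: [-180.0, 0.1, 32.1]
wrist_force: [-0.0, -0.6, 0.2]
opening: 0.0117
grasp_force: 58.7
time: 33.65
ee_pos: [0.4649, 0.2129, -0.0086]
tcp_rot: [-180.0, 0.1, 32.1]
wrist_force: [-1.4, -1.0, 1.2]
opening: 0.0116
grasp_force: 58.7
```

Light contact with the floor. Releasing and lifting clear.

```bash
python3 -m crank '[{"gripper":18,"travel":[0,0,0],"twist":[0,0,0]},{"gripper":26,"travel":[0,0,0],"twist":[0,0,0]},{"gripper":30,"travel":[0,0,0],"twist":[0,0,0]},{"gripper":30,"travel":[0,0,-5],"twist":[0,0,0]},{"gripper":30,"travel":[0,0,-15],"twist":[0,0,0]},{"gripper":30,"travel":[0,0,-35],"twist":[0,0,0]},{"gripper":30,"travel":[-10,0,-45],"twist":[0,0,0]},{"gripper":30,"travel":[-40,0,-40],"twist":[0,0,0]},{"gripper":30,"travel":[-45,0,-20],"twist":[0,0,0]},{"gripper":30,"travel":[-40,0,0],"twist":[0,0,0]},{"gripper":30,"travel":[0,0,0],"twist":[0,0,0]}]' 60
python3 - <<'E'
from h import *
np.set_printoptions(precision=4,suppress=True)
S=cv2.imread("pics/side0.png")[:,:,::-1]; T=cv2.imread("pics/top0.png")[:,:,::-1]
for n,I,(x0,y0,x1,y1) in(("side",S,(303,268,360,316)),("top",T,(203,222,254,273)),("side",S,(318,140,390,175)),("top",T,(405,172,440,255))):
    b=bot.camera(n)[y0:y1,x0:x1]; h=cv2.cvtColor(b,cv2.COLOR_RGB2HSV)
    if x0 in(303,203):
        m=((h[...,1]<80)&(h[...,2]>90)).astype(np.uint8); k,l,st,c=cv2.connectedComponentsWithStats(m)
        for i in range(1,k):
            if st[i,4]>12: print(n,st[i],c[i]+[x0,y0],at(n,c[i]+[x0,y0],.005))
    else:
        g=lambda q:(q.max(2)<60); p=np.argwhere(g(b)).mean(0)[::-1]+[x0,y0]; q=np.argwhere(g(I[y0:y1,x0:x1])).mean(0)[::-1]+[x0,y0]; print(n,"handle now/before",p,q,g(b).sum(),g(I[y0:y1,x0:x1]).sum(),at(n,p,.015))
E
```

```text
time: 35.02
ee_pos: [0.3497, 0.1407, 0.1537]
tcp_rot: [180.0, -0.1, 32.0]
wrist_force: [0.2, 0.4, -0.4]
opening: 0.0301
grasp_force: 0.0
side [ 12  15  30  20 297] [330.3603 292.835 ] [0.4923 0.2336 0.005 ]
top [ 11  12  23  26 297] [226.4444 247.2256] [0.4923 0.2336 0.005 ]
side handle now/before [365.5427 160.3518] [366.269  160.3807] 199 197 [ 0.5285 -0.2437  0.015 ]
top handle now/before [423.5904 230.6988] [423.7258 231.621 ] 249 248 [ 0.5288 -0.2484  0.015 ]
```

The clip lies at the lid's centre, with both cameras agreeing at (0.492, 0.234). The fork is back at its old place and the arm is clear.

```bash
python3 -c "
from workcell import bot
print(bot.job_done())"
```

```text
the job is handed in; nothing more can be done
None
```

The clip was spread over the post's head with the wedge and now lies in the tin lid about 4 mm from its centre, the wedge is back on the desk within about 2 mm of where it lay, and the job is handed in at about 35 s; no verdict came back, and for a moment while wedging the load on the flange may have come close to the 25 N limit by my estimate.

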